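Push the blue filter tube into the water filter's push-fit port

TASK

Take the filter tube with the blue top end out of the wooden rack and push it upright into the push-fit port of the white countertop water filter, past the stiff seal until it bottoms (the black ring mark then sits at the port's lip), and let go of it. Leave the orange and the green tube standing in the rack.

Things in the scene. Friction and masses are not known exactly. Their poses are not given: they have to be found in the camera images.
- blue_tube: the tube to fit: rigid white filter tube with a blue top end, upright in a well of the dark wooden rack. 100 mm long, 24 mm diameter, about 60 g; its lower end tapers to 14 mm diameter over 7 mm; a black ring mark 45 to 48 mm above the lower end. Passing the port's seal takes a push of about 10 N, then up to 6 N of drag until it stops hard. Origin: centre of the lower end; z runs up its axis.
- orange_tube: white tube with an orange top end, same size and origin as the blue tube; leave it in the rack. The rack is a fixed dark wooden block 60 x 200 x 30 mm with three wells in a row, 65 mm apart and 22 mm deep; which tube stands in which well varies.
- green_tube: white tube with a green top end, same size and origin as the blue tube; leave it in the rack. The rack is a fixed dark wooden block 60 x 200 x 30 mm with three wells in a row, 65 mm apart and 22 mm deep; which tube stands in which well varies. Wall cabinets hang over the back of the worktop from x = 0.54, above z = 0.48: swing the arm round close in, so that the wrist stays clear of them.
- port_mouth (a point): centre of the port's lip, 60 mm above the worktop, z up along its axis. Port: grey upright cylinder, 52 mm wide, blue bell mouth, on a fixed white water filter (150 x 110 mm; block 46 mm high beside the port). Mouth 44 mm wide, narrowing to a 28 mm bore 13 mm down; hard bottom 45 mm below the lip. A sprung black seal stops a loose tube with its end 23 mm down; pushed to 28 mm it is past.
Things that resemble listed ones, but are neither listed nor needed, are in the scene too. What is shaped like the blue_tube but purple, red or yellow is not meant.

How it is judged:
At the end, for the whole second after the job is handed in: The blue tube stands in the port, its lower end at least 39 mm below the lip (the bottom is at 45 mm), within 10 mm of the port's axis and 10 degrees of upright, at rest and released; the orange and green tubes are within 20 mm of where they stood and within 15 degrees of upright (z of blue_tube in the frame of port_mouth below -0.039 m and horizontal distance between blue_tube and port_mouth below 0.01 m and angle between blue_tube's own z axis and vertical below 0.175 rad and linear speed of blue_tube below 0.02 m/s and distance of each of orange_tube, green_tube from where it was at the start of the episode below 0.02 m and angle between each of orange_tube, green_tube's own z axis and vertical below 0.26 rad); the robot touches nothing.
It fails at once if the orange tube is pulled out of the rack or knocked over (distance of orange_tube from where it was at the start of the episode above 0.02 m or angle between orange_tube's own z axis and vertical above 0.26 rad).
It fails at once if the green tube is pulled out of the rack or knocked over (distance of green_tube from where it was at the start of the episode above 0.02 m or angle between green_tube's own z axis and vertical above 0.26 rad).
It also fails if it takes over 51 s, if anything falls off the work surface, if the arm or the gripper's body presses on something with over 40 N, if the wrist force passes 120 N, or if a joint passes its speed limit or range.

ROBOT

A 7-joint arm with a two-finger parallel gripper is mounted at the origin on a cart in front of the work surface, level with it; the furniture and walls round the work are solid. World frame = base frame: x ahead of the robot, y to its left, z up, the work surface at z = 0. Lengths are in m, angles in rad, forces in N, time in s.
With the tool pointing down it reaches from about 0.425 to 0.825 m from the base axis. Payload 3.6 kg.
Tool frame: the origin (TCP) lies midway between the tips of the shut fingers; the grasp point (between the pads) lies 19 mm behind it (bot.tcp_to_grasp is the distance from the TCP to the grasp point, in m); z points along the fingers, y is the line along which they close (so a half turn about z gives the same grasp; the last joint's range is limited). The gripper opens to 93 mm and grips with 3 to 60 N. Pads are 15 mm wide; open, the fingers measure 128 mm over their backs; the gripper's body (75 mm by 188 mm) begins 65 mm behind the grasp point.
Start: joints at [1.323, 0.615, -0.013, 1.423, 0.008, 1.103, -0.04], TCP at [0.142, -0.634, 0.219] pointing down, gripper open.
Joint ranges: [-3.12, 3.12], [-0.3, 2.06], [-1.34, 1.32], [0.26, 2.42], [-1.36, 4.5], [0.01, 1.98], [-2.84, 2.84]. Speed limits (rad/s): [2.79, 2.79, 3.14, 3.14, 3.14, 3.14, 3.14].

INTERFACE

Orientations are given as a unit quaternion [w, x, y, z].
In Python, from station import bot gives the robot as it stands.
- The arm moves only by the tool run_rows, called as name(argument=value, ...) on one line, values as JSON. Schema: {"type":"object","properties":{"rows":{"type":"array","items":{"type":"array","items":{"type":"array","items":{"type":"number"},"minItems":4,"maxItems":4},"minItems":1,"maxItems":8},"minItems":1,"maxItems":1},"finger_gap":{"type":"number"},"grip_force":{"type":"number"},"only":{"type":"string"},"quiet":{"type":"boolean"},"lines":{"type":"string"}},"required":["rows"],"additionalProperties":false}. rows is a list that holds a single list of rows (three levels of brackets), with 1 to 8 rows, each of 4 numbers: dx, dy, dz in m, then a turn about the tool's z in rad; each row is the pose to reach, as a shift and turn from the pose commanded when the call began, along the tool's axes at that moment; what a row does not reach only later rows make up. A row lasts 1/12 s, in which the tool goes at most 0.0417 m and 0.125 rad, less where a joint would pass 70% of its speed; a pose out of reach is approached as far as the arm can. finger_gap is the finger opening in m, set as the call begins (left out keeps the last). The fingers move at their own pace and stop on an object; grip_force is the grip in N (left out, the last holds). Time passes only in rows, so rows that do not move let the fingers close. The tool returns the time, the measured TCP pose, the force, the opening and the grip force at its end. only (a regular expression) keeps the lines of the reply that match it, lines (a string "A,B") keeps lines A to B, and quiet returns only ok. Input that does not fit is refused with a message, and nothing moves.
- bot.get_obs(): the state, without advancing time (a new reading comes with each control period).
- bot.camera(name): name is "scene" or "top" or "wrist"; returns (picture, depth): 480x640x3 uint8, red, green, blue; 480x640 float32, m along the optical axis (not along the pixel's ray), 0 where there is no reading.
- bot.calibration(name): a dict with "intrinsics" (3x3 intrinsics, pixels), "position" and "attitude" of the camera in the world; the wrist camera has in their place "hand_eye" (4x4, takes a point from camera to tool coordinates, whose origin is the TCP and whose axes are the flange's). Camera axes: x right, y down, z forward; pixel columns grow to the right and rows downward; lengths in m; the calibration is good to about 2 mm. A picture is of the moment at which its call begins: read the wrist's pose just before it. calibration takes no time and is no camera call.
- bot.sign_off(): hands the job in; it is judged then, once.
Trained networks look in the newest picture that a camera, given by its name, has taken for a name from the list of things; names that differ only in an ending like _2 or _b are one class to them, and where a whole thing is asked for, a point or a joint stands for the part that bears it (a point fixed in the world has none). Each returns a list of dicts, best first, with "score" (0 to 1); they miss things now and then, are a little off and sometimes report something else, mostly with a low value. They report only what shows in the picture. A call takes as long as a camera call. They do not tell look-alikes from the thing itself.
- bot.search_frame(camera, target): "point" ([x, y, z] in m, in world coordinates, good to about 4 mm: the middle of the surface that is visible of it).
- bot.masks_of(camera, target): "mask" (480x640 bool, what is visible of it).
The state is a dict: "t": time; "joint_pos": joint angles; "dq": joint speeds; "tau": joint torques, N m; "tcp_pos": TCP position; "tool_rot": TCP orientation; "wrist_force": force on the tool from outside, world axes, zero at the start; "torque": the same for the moment, N m; "width": finger opening in m; "finger_force": force on a finger pad.
Only numpy, scipy, OpenCV 4.12 (cv2) and the standard library are available. Lean on these libraries where they do the work, as an engineer would, in place of code of your own. Each camera call takes 0.05 s, during which the arm holds its last target. There are 200 camera calls.

## Working session

There is one attempt and no reset: what is moved stays moved. The work goes in short steps, Python scripts to look and compute and a tool call to move; the robot and the scene stay as the last step left them, time stands still between calls to the robot, and variables do not carry over. Pictures are saved under pics/ and viewed, at most 10 in all, crops included, and the job is handed in when it is done.

```bash
ls; mkdir -p pics; cat > h.py <<'E'
import numpy as np, cv2
from station import bot
from scipy.spatial.transform import Rotation as R
def snap(cam,name=None):
    o=bot.get_obs(); p,d=bot.camera(cam)
    if name: cv2.imwrite('pics/'+name,p[:,:,::-1])
    return o,p,d
def q2R(q): return R.from_quat([q[1],q[2],q[3],q[0]]).as_matrix()
def world(cam,o,d):
    c=bot.calibration(cam);K=np.array(c['intrinsics'])
    if 'hand_eye' in c:
        H=np.array(c['hand_eye']);A=q2R(o['tool_rot']);Rm=A@H[:3,:3];t=A@H[:3,3]+o['tcp_pos']
    else:
        a=np.array(c['attitude']);Rm=a if a.shape==(3,3) else q2R(a);t=np.array(c['position'])
    v,u=np.mgrid[:480,:640]
    P=np.stack([(u-K[0,2])/K[0,0]*d,(v-K[1,2])/K[1,1]*d,d],-1)
    return P@Rm.T+t
E
python3 - <<'E'
from h import *
o,p,d=snap('scene','s1.png')
o,p2,d2=snap('top','t1.png')
cv2.imwrite('pics/both.png',cv2.resize(np.vstack([p,p2])[:,:,::-1],(400,600)))
print(bot.calibration('top'));print(o)
for n in ['blue_tube','orange_tube','green_tube','port_mouth']:
  for c in ['scene','top']:
    try: print(n,c,[(np.round(r['point'],3),round(r['score'],2)) for r in bot.search_frame(c,n)])
    except Exception as e: print(n,c,e)
E
```

```text
pics
{'intrinsics': array([[438.86488681,   0.        , 319.03105791],
       [  0.        , 438.86488681, 235.90336856],
       [  0.        ,   0.        ,   1.        ]]), 'position': array([0.38182794, 0.02404016, 0.92643756]), 'attitude': array([-0.03351379,  0.71458171, -0.69848127,  0.01933188])}
{'t': 0.05, 'joint_pos': array([ 1.32350553,  0.61586739, -0.01266599,  1.42486573,  0.008102  ,
        1.10343572, -0.04043366]), 'dq': array([ 7.02467540e-04, -3.85638733e-03,  4.50842651e-06, -8.96284798e-04,
        7.82215920e-04, -1.42265723e-03, -5.60618035e-04]), 'tau': array([ 8.64837675e-04, -4.60485828e+01,  2.09905081e-01, -1.66452938e+01,
       -6.13499293e-02,  1.67759444e-02,  9.06155151e-05]), 'tcp_pos': array([ 0.14221245, -0.63344164,  0.21752569]), 'tool_rot': array([-1.25501343e-03,  9.93907740e-01,  1.10208020e-01, -1.43907004e-04]), 'wrist_force': array([ 0.42602348, -0.29591564, -0.37394691]), 'torque': array([-0.0029746 , -0.00117135,  0.02210798]), 'finger_force': 0.0, 'width': 0.09307741246162025}
blue_tube scene [(array([0.422, 0.283, 0.061]), 0.91), (array([0.465, 0.192, 0.074]), 0.83), (array([0.369, 0.193, 0.061]), 0.72), (array([0.488, 0.283, 0.068]), 0.58)]
blue_tube top [(array([0.493, 0.274, 0.09 ]), 0.86), (array([0.473, 0.18 , 0.108]), 0.64), (array([0.377, 0.181, 0.102]), 0.57), (array([0.426, 0.274, 0.091]), 0.56), (array([0.466, 0.121, 0.107]), 0.49)]
orange_tube scene [(array([0.444, 0.064, 0.072]), 0.69)]
orange_tube top [(array([0.459, 0.06 , 0.107]), 0.55)]
green_tube scene [(array([0.462, 0.128, 0.075]), 0.64)]
green_tube top [(array([0.465, 0.12 , 0.104]), 0.77)]
port_mouth scene [(array([ 0.434, -0.111,  0.017]), 0.84)]
port_mouth top [(array([ 0.461, -0.129,  0.012]), 0.65)]
```

View pics/t1.png

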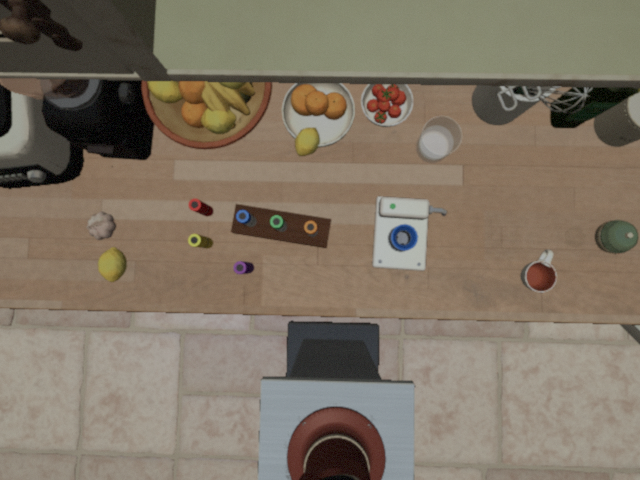

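View pics/s1.png

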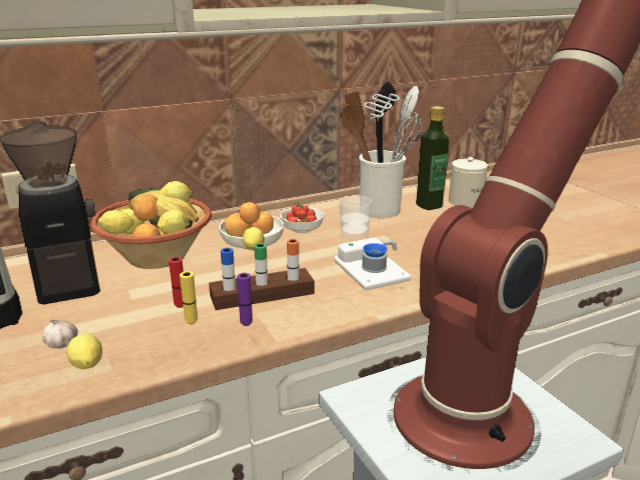

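Candidates in the top view are blue (243,216) in the rack's left well, and red (198,206), yellow (196,240) and purple (242,267) standing loose outside it. The blue one in the rack, next to green (277,222) and orange (310,228), fits the description. The port is at (404,237). I'll check it in a crop and measure.

```bash
python3 - <<'E'
from h import *
o,p,d=snap('top'); P=world('top',o,d)
_,ps,_=snap('scene')
c1=cv2.resize(p[180:290,180:350],None,fx=4,fy=4,interpolation=cv2.INTER_CUBIC)[:300*2,:640]
cv2.imwrite('pics/c1.png',c1[:,:,::-1])
hsv=cv2.cvtColor(p,cv2.COLOR_RGB2HSV)
for n,(u,v) in dict(blue=(243,216),green=(277,222),orange=(310,227),purple=(241,267)).items():
    w=np.zeros((480,640),bool);w[v-14:v+14,u-14:u+14]=1
    m=w&(hsv[...,1]>60)&(P[...,2]>0.095)&(P[...,2]<.125)
    q=P[m];print(n,m.sum(),q.mean(0).round(4),((q.min(0)+q.max(0))/2).round(4),np.ptp(q,axis=0).round(3),np.percentile(q[:,2],[5,50,95]).round(4))
w=np.zeros((480,640),bool);w[215:262,380:430]=1
m=w&(P[...,2]>0.052)&(P[...,2]<.068)
q=P[m];h=cv2.convexHull(q[:,:2].astype(np.float32));c,r=cv2.minEnclosingCircle(h)
print('port',m.sum(),q.mean(0).round(4),c,r,np.ptp(q,axis=0))
m=w&(hsv[...,0]>100)&(hsv[...,0]<125)&(hsv[...,1]>150);v,u=np.nonzero(m)
print('blue ring px',u.min(),u.max(),v.min(),v.max(),np.median(P[m][:,2]))
h=P[w&(abs(P[...,2]-.046)<.004)];print('block?',len(h),h.min(0) if len(h) else 0,h.max(0) if len(h) else 0)
print('worktop z',P[250:290,280:360,2].mean())
print([np.round(P[v,u],3) for u,v in [(243,290),(350,250),(388,207),(421,207),(380,260)]])
E
```

```text
blue 117 [0.4779 0.1846 0.1076] [0.4786 0.1857 0.1037] [0.024 0.023 0.017] [0.1004 0.1083 0.1107]
green 109 [0.4693 0.1207 0.1078] [0.4693 0.1218 0.103 ] [0.023 0.024 0.016] [0.1033 0.1084 0.1102]
orange 117 [0.4605 0.0569 0.1082] [0.4606 0.0567 0.104 ] [0.024 0.023 0.017] [0.1016 0.1087 0.1111]
purple 106 [0.3819 0.1883 0.1   ] [0.3815 0.1894 0.0998] [0.023 0.023 0.008] [0.0974 0.1002 0.1022]
port 299 [ 0.4496 -0.1278  0.0583] (0.44901642203330994, -0.12629938125610352) 0.026139644905924797 [0.05004737 0.05045359 0.01222951]
blue ring px 392 416 225 249 0.05697974515623039
block? 158 [ 0.42491604 -0.17543473  0.04202415] [ 0.49465818 -0.10152355  0.04994306]
worktop z 0.005554890982264109
[array([ 0.333,  0.201, -0.002]), array([ 0.423, -0.023, -0.001]), array([ 0.509, -0.095,  0.045]), array([ 0.51 , -0.161,  0.046]), array([ 0.403, -0.084,  0.016])]
```

View pics/c1.png

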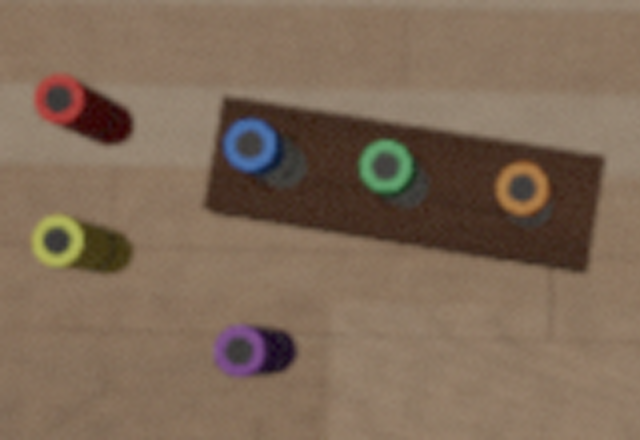

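The crop shows blue at (250,146) in the rack's left well, then green and orange. Purple stands about 97 mm in front of blue, so closing across the row leaves clearance. Moving now.

```bash
cat > go.py <<'E'
# prints tool-frame shift to a world target: x y z(TCP) yaw(of tool x)
import sys; from h import *
x,y,z,yaw=map(float,sys.argv[1:5]); o=bot.get_obs(); A=q2R(o['tool_rot'])
c=np.arctan2(A[1,0],A[0,0]); print((A.T@(np.array([x,y,z])-o['tcp_pos'])).round(4),'turn',round(-(yaw-c),3),'z-axis',A[:,2].round(3),'F',o['wrist_force'].round(1),'w',round(o['width'],4))
E
```

run_rows(rows=[[[0.024, -0.026, 0, -0.05], [0.048, -0.052, 0, -0.1], [0.073, -0.078, 0, -0.15], [0.097, -0.104, 0, -0.2], [0.121, -0.13, 0, -0.25], [0.1455, -0.155, 0, -0.3], [0.1455, -0.155, 0, -0.3]]], finger_gap=0.06)

```text
t: 1.18
tcp_pos: [0.2558, -0.4441, 0.2191]
tool_rot: [-0.002, 0.965, 0.264, 0.002]
wrist_force: [1.0, 0.9, 0.6]
width: 0.0606
finger_force: 0.0
```

```bash
python3 go.py .44 -.15 .22 1.0
```

```text
[ 0.3082 -0.1595  0.0011] turn -0.466 z-axis [ 0.003  0.005 -1.   ] F [1.  0.9 0.6] w 0.0606
```

run_rows(rows=[[[0.035, -0.018, 0, -0.06], [0.07, -0.036, 0, -0.12], [0.105, -0.054, 0, -0.18], [0.14, -0.072, 0, -0.24], [0.175, -0.09, 0, -0.3], [0.21, -0.109, 0, -0.36], [0.245, -0.127, 0, -0.42], [0.28, -0.145, 0, -0.466]]])

```text
t: 1.85
tcp_pos: [0.422, -0.1846, 0.2191]
tool_rot: [0.0, 0.88, 0.475, 0.0]
wrist_force: [0.5, -0.1, -0.5]
width: 0.0598
finger_force: 0.0
```

```bash
python3 go.py .478 .1 .22 1.435
```

```text
[ 0.2685 -0.1096 -0.001 ] turn -0.446 z-axis [ 0.001 -0.001 -1.   ] F [ 0.5 -0.1 -0.5] w 0.0598
```

run_rows(rows=[[[0.034, -0.014, 0, -0.056], [0.067, -0.027, 0, -0.112], [0.1, -0.041, 0, -0.17], [0.134, -0.055, 0, -0.225], [0.168, -0.068, 0, -0.28], [0.2, -0.082, 0, -0.336], [0.235, -0.096, 0, -0.39], [0.2685, -0.1096, 0, -0.446]]])

```text
t: 2.52
tcp_pos: [0.4782, 0.1001, 0.2191]
tool_rot: [0.0, 0.753, 0.657, 0.0]
wrist_force: [1.0, -0.1, -0.7]
width: 0.0601
finger_force: 0.0
```

```bash
python3 go.py .478 .185 .2 1.435
python3 - <<'E'
from h import *
o,p,d=snap('wrist','w1.png');P=world('wrist',o,d)
r=bot.search_frame('wrist','blue_tube');print([(x['point'],x['score']) for x in r])
hsv=cv2.cvtColor(p,cv2.COLOR_RGB2HSV)
for n,(x,y) in dict(blue=(.478,.185),green=(.469,.121)).items():
    m=(np.hypot(P[...,0]-x,P[...,1]-y)<.03)&(P[...,2]>.1)&(P[...,2]<.115)
    q=P[m]
    if len(q): print(n,m.sum(),q.mean(0).round(4),((q.min(0)+q.max(0))/2).round(4),np.ptp(q,axis=0).round(3))
E
```

```text
[ 0.0841 -0.0117  0.0191] turn -0.0 z-axis [ 0.001  0.    -1.   ] F [ 1.  -0.1 -0.7] w 0.0601
[([0.4732, 0.1897, 0.1075], 0.91), ([0.4355, 0.2692, 0.0981], 0.86), ([0.4978, 0.2755, 0.0894], 0.82), ([0.3845, 0.1908, 0.1008], 0.59)]
blue 761 [0.4752 0.1885 0.1084] [0.4753 0.1884 0.1061] [0.024 0.024 0.01 ]
green 649 [0.4663 0.1248 0.1083] [0.4661 0.1244 0.1053] [0.024 0.024 0.011]
```

View pics/w1.png

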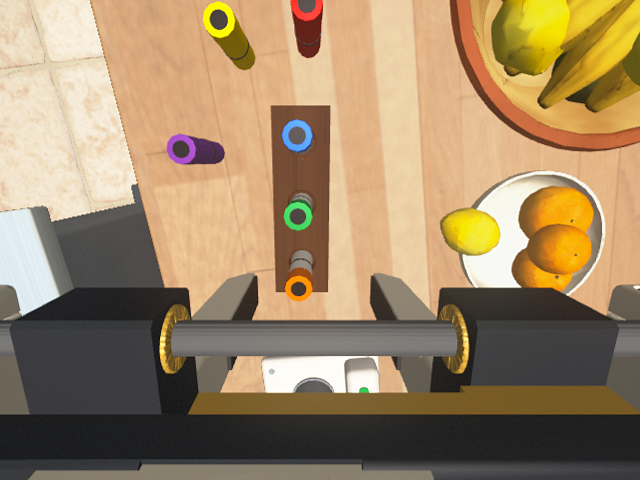

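The wrist view shows blue at (297,136), green (298,216) and orange (298,288) in the rack, with nothing in the fingers' path. I'll move over it and measure again.

run_rows(rows=[[[0.035, -0.005, 0.005, 0], [0.06, -0.01, 0.01, 0], [0.086, -0.0135, 0.02, 0], [0.086, -0.0135, 0.02, 0], [0.086, -0.0135, 0.02, 0]]])

```text
t: 3.03
tcp_pos: [0.4758, 0.1861, 0.1983]
tool_rot: [-0.0, 0.753, 0.658, -0.0]
wrist_force: [-0.1, -0.2, -0.3]
width: 0.0599
finger_force: 0.0
```

```bash
python3 - <<'E'
from h import *
o,p,d=snap('wrist','w2.png');P=world('wrist',o,d)
for n,(x,y) in dict(blue=(.476,.187),purple=(.383,.19)).items():
    m=(np.hypot(P[...,0]-x,P[...,1]-y)<.03)&(P[...,2]>.095)&(P[...,2]<.115)
    q=P[m]
    if len(q): print(n,m.sum(),q.mean(0).round(4),((q.min(0)+q.max(0))/2).round(4),np.ptp(q,axis=0).round(3))
E
python3 go.py .476 .1875 .07 1.435
```

```text
blue 773 [0.4752 0.1897 0.1076] [0.475  0.1887 0.1031] [0.024 0.024 0.015]
purple 696 [0.379  0.1924 0.1002] [0.3785 0.1919 0.0992] [0.025 0.024 0.008]
[ 0.003  -0.0007  0.1285] turn -0.003 z-axis [-0.    -0.001 -1.   ] F [ 0.1 -0.3 -0.7] w 0.0598
```

View pics/w2.png

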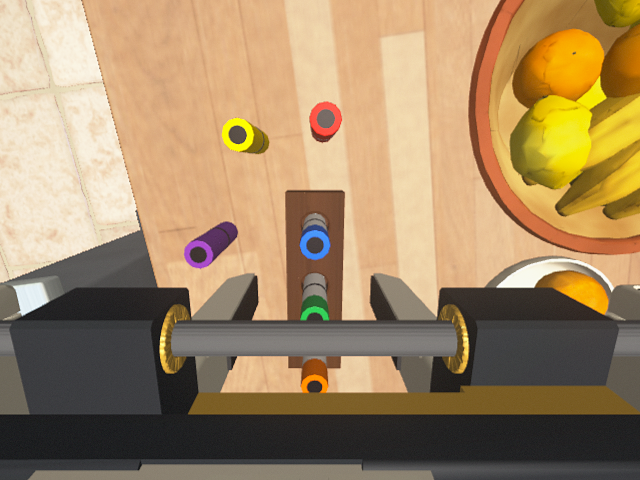

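Blue is centred between the fingers at (315,244), and the fingers straddle the rack row. Descending and gripping.

run_rows(rows=[[[0.001, 0, 0.03, 0], [0.0025, 0, 0.06, 0], [0.0025, 0, 0.09, 0], [0.0025, 0, 0.115, 0], [0.0025, 0, 0.129, 0], [0.0025, 0, 0.129, 0], [0.0025, 0, 0.129, 0]]])

```text
t: 3.67
tcp_pos: [0.477, 0.1862, 0.0697]
tool_rot: [0.0, 0.755, 0.656, -0.001]
wrist_force: [0.2, 0.6, 0.0]
width: 0.0598
finger_force: 0.0
```

run_rows(rows=[[[0, 0, 0, 0], [0, 0, 0, 0], [0, 0, 0, 0], [0, 0, 0, 0], [0, 0, 0, 0], [0, 0, 0, 0]]], finger_gap=0.015, grip_force=40)

```text
t: 4.17
tcp_pos: [0.4766, 0.188, 0.0701]
tool_rot: [0.0, 0.754, 0.657, 0.0]
wrist_force: [0.2, -0.9, -1.1]
width: 0.0246
finger_force: 0.0
```

run_rows(rows=[[[0, 0, 0, 0], [0, 0, 0, 0], [0, 0, -0.01, 0], [0, 0, -0.02, 0], [0, 0, -0.03, 0], [0, 0, -0.03, 0]]])

```text
t: 4.67
tcp_pos: [0.4779, 0.1889, 0.1021]
tool_rot: [0.001, 0.754, 0.657, 0.002]
wrist_force: [1.0, 1.0, 0.6]
width: 0.0234
finger_force: 40.0
```

```bash
python3 go.py .476 .188 .2 1.435
```

```text
[-0.0009 -0.0014 -0.0979] turn -0.002 z-axis [ 0.004  0.002 -1.   ] F [1.  1.  0.6] w 0.0234
```

run_rows(rows=[[[0, 0, -0.03, 0], [0, 0, -0.06, 0], [0, 0, -0.098, 0], [0, 0, -0.098, 0], [0, 0, -0.098, 0]]])

```text
t: 5.08
tcp_pos: [0.4777, 0.1886, 0.1999]
tool_rot: [0.001, 0.754, 0.657, 0.003]
wrist_force: [0.1, 0.7, -1.2]
width: 0.0233
finger_force: 40.0
```

```bash
python3 go.py .44 -.2 .2 1.435
```

```text
[-0.3901  0.0162 -0.001 ] turn -0.002 z-axis [ 0.005  0.002 -1.   ] F [ 0.1  0.7 -1.2] w 0.0233
```

run_rows(rows=[[[-0.025, 0.001, 0, 0], [-0.055, 0.002, 0, 0], [-0.085, 0.003, 0, 0], [-0.115, 0.005, 0, 0], [-0.145, 0.006, 0, 0], [-0.175, 0.007, 0, 0], [-0.205, 0.008, 0, 0], [-0.235, 0.01, 0, 0]]])

```text
t: 5.75
tcp_pos: [0.4523, -0.0477, 0.1963]
tool_rot: [-0.001, 0.754, 0.657, -0.001]
wrist_force: [0.3, 0.6, -0.8]
width: 0.0233
finger_force: 40.0
```

run_rows(rows=[[[-0.03, 0.001, 0, 0], [-0.06, 0.002, 0, 0], [-0.09, 0.003, 0, 0], [-0.12, 0.005, 0, 0], [-0.14, 0.006, 0, 0], [-0.155, 0.006, 0, 0], [-0.155, 0.006, 0, 0], [-0.155, 0.006, 0, 0]]])

```text
t: 6.42
tcp_pos: [0.4376, -0.2004, 0.1964]
tool_rot: [-0.001, 0.755, 0.656, -0.0]
wrist_force: [0.2, 0.5, -1.0]
width: 0.0232
finger_force: 40.0
```

```bash
python3 - <<'E'
from h import *
o,p,d=snap('wrist','w3.png');P=world('wrist',o,d)
print(o['tcp_pos'],o['tool_rot'])
m=(np.hypot(P[...,0]-.449,P[...,1]+.127)<.035)&(P[...,2]>.056)&(P[...,2]<.066)
q=P[m].astype(np.float32);v,u=np.nonzero(m);print(m.sum(),np.median(q[:,2]),u.min(),u.max(),v.min(),v.max())
q=q[abs(q[:,2]-np.median(q[:,2]))<.004]
print(q.mean(0),cv2.minEnclosingCircle(q[:,:2].copy()),q.min(0),q.max(0))
E
python3 go.py .449 -.1265 .2 1.435
```

```text
[ 0.43760754 -0.20042415  0.19641266] [-1.47333495e-03  7.54758467e-01  6.56000998e-01 -4.19298523e-04]
1203 0.05923499 283 342 119 180
[ 0.44539455 -0.12336712  0.05899811] ((0.44532424211502075, -0.12434519827365875), 0.026301614940166473) [ 0.4191395  -0.15014717  0.05601414] [ 0.47158974 -0.09826345  0.06261482]
[ 0.0735  0.0008 -0.0031] turn -0.001 z-axis [-0.002  0.002 -1.   ] F [ 0.6 -0.1 -1.3] w 0.0232
```

View pics/w3.png

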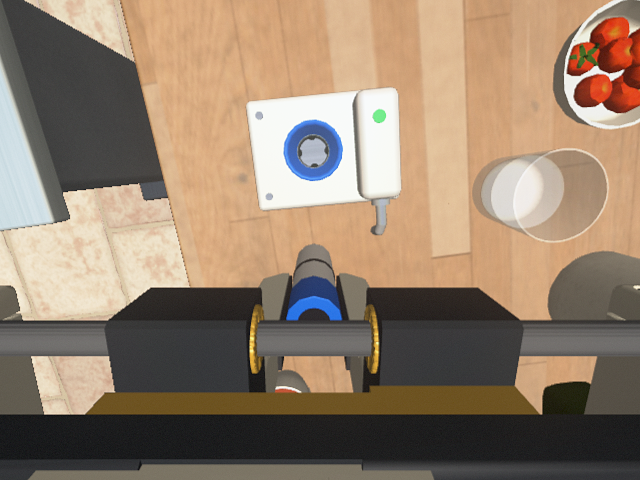

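The port bore shows at (314,151) and the blue tube hangs straight between the fingers, lower end near (314,246). I'll fit the held tube's axis with the same camera.

```bash
python3 - <<'E'
from h import *
from scipy.optimize import least_squares
o,p,d=snap('wrist');P=world('wrist',o,d);t=o['tcp_pos']
m=(np.hypot(P[...,0]-t[0],P[...,1]-t[1])<.02);m[:,:296]=0;m[:,334:]=0;m[322:]=0
q=P[m];print(len(q),q.min(0),q.max(0))
for a in np.arange(.13,.24,.012):
    s=q[(q[:,2]>=a)&(q[:,2]<a+.012)]
    if len(s)>15:
        f=least_squares(lambda c:np.hypot(s[:,0]-c[0],s[:,1]-c[1])-.012,t[:2]-[0,.006],loss='soft_l1',f_scale=.001)
        print(round(a,3),len(s),(f.x-t[:2]).round(4),round(np.sqrt(np.mean(f.fun**2)),4))
m=(np.hypot(P[...,0]-.445,P[...,1]+.124)<.04)&(P[...,2]<.045)&(P[...,2]>.02)
hsv=cv2.cvtColor(p,cv2.COLOR_RGB2HSV)
b=(hsv[...,0]>100)&(hsv[...,0]<125)&(hsv[...,1]>150);b[200:]=0
v,u=np.nonzero(b);c,r=cv2.minEnclosingCircle(np.stack([u,v],1).astype(np.float32));print(c,r)
E
```

```text
3679 [ 0.41834796 -0.21909898 -0.00239848] [ 0.45792517 -0.18000371  0.23701371]
0.142 131 [-0.0017  0.0002] 0.0002
0.154 163 [-0.0017  0.0001] 0.0002
0.166 171 [-0.0017  0.0001] 0.0002
0.178 239 [-0.0016  0.0002] 0.0003
0.19 254 [-0.0016 -0.    ] 0.0002
0.202 263 [-0.0015  0.0001] 0.0002
0.214 338 [-0.0015  0.0003] 0.0002
0.226 1120 [-0.0017 -0.0026] 0.003
(312.8376770019531, 151.5275115966797) 29.921281814575195
```

```bash
python3 go.py .447 -.125 .2 1.435
```

```text
[ 0.0742 -0.0015 -0.0028] turn 0.0 z-axis [-0.001  0.002 -1.   ] F [ 1.8  0.2 -0.3] w 0.0229
```

run_rows(rows=[[[0.025, -0.001, 0, 0], [0.05, -0.001, 0, 0], [0.0765, -0.0015, 0, 0], [0.0765, -0.0015, 0, 0], [0.0765, -0.0015, 0.02, 0], [0.0765, -0.0015, 0.04, 0], [0.0765, -0.0015, 0.05, 0], [0.0765, -0.0015, 0.05, 0]]])

```text
t: 7.18
tcp_pos: [0.446, -0.1228, 0.1458]
tool_rot: [-0.002, 0.753, 0.658, -0.001]
wrist_force: [-0.0, 0.7, -0.4]
width: 0.0233
finger_force: 40.0
```

```bash
python3 go.py .447 -.125 .112 1.435
```

```text
[-0.0021  0.0015  0.0337] turn 0.001 z-axis [-0.005  0.002 -1.   ] F [-0.   0.7 -0.4] w 0.0233
```

run_rows(rows=[[[-0.002, 0.001, 0, 0], [-0.002, 0.001, 0.01, 0], [-0.002, 0.001, 0.02, 0], [-0.002, 0.001, 0.03, 0], [-0.002, 0.001, 0.038, 0], [-0.002, 0.001, 0.038, 0], [-0.002, 0.001, 0.038, 0]]])

```text
t: 7.77
tcp_pos: [0.4488, -0.1265, 0.11]
tool_rot: [0.0, 0.754, 0.657, 0.0]
wrist_force: [-0.4, -0.4, -1.1]
width: 0.0234
finger_force: 40.0
```

```bash
python3 go.py .447 -.125 .076 1.435
```

```text
[ 0.0013 -0.002   0.034 ] turn -0.002 z-axis [ 0.  0. -1.] F [-0.4 -0.4 -1.1] w 0.0234
```

run_rows(rows=[[[0, 0, 0.005, 0], [0, 0, 0.01, 0], [0, 0, 0.013, 0], [0, 0, 0.013, 0], [0, 0, 0.013, 0]]])

```text
t: 8.18
tcp_pos: [0.4477, -0.1258, 0.0967]
tool_rot: [-0.001, 0.754, 0.657, -0.0]
wrist_force: [-2.8, 3.1, 3.6]
width: 0.0233
finger_force: 40.0
```

```bash
python3 go.py .447 -.125 .076 1.435
```

```text
[ 0.0007 -0.0008  0.0207] turn -0.002 z-axis [-0.002  0.001 -1.   ] F [-2.8  3.1  3.6] w 0.0233
```

Side force is small and pushes toward −x/+y, so I'll shift 1 mm that way and push through the seal.

run_rows(rows=[[[0.001, -0.001, 0, 0], [0.001, -0.001, 0.003, 0], [0.001, -0.001, 0.006, 0], [0.001, -0.001, 0.009, 0], [0.001, -0.001, 0.012, 0], [0.001, -0.001, 0.012, 0]]])

```text
t: 8.68
tcp_pos: [0.4477, -0.1256, 0.0845]
tool_rot: [0.0, 0.754, 0.657, 0.0]
wrist_force: [0.6, -0.1, -5.1]
width: 0.0231
finger_force: 40.0
```

```bash
python3 go.py .447 -.125 .076 1.435
```

```text
[ 0.0005 -0.0008  0.0085] turn -0.002 z-axis [ 0.001 -0.    -1.   ] F [ 0.6 -0.1 -5.1] w 0.0231
```

run_rows(rows=[[[0, 0, 0.003, 0], [0, 0, 0.006, 0], [0, 0, 0.008, 0], [0, 0, 0.009, 0], [0, 0, 0.009, 0]]])

```text
t: 9.1
tcp_pos: [0.448, -0.1257, 0.0769]
tool_rot: [0.001, 0.754, 0.657, -0.0]
wrist_force: [-2.4, 1.7, 13.5]
width: 0.0234
finger_force: 40.0
```

```bash
python3 go.py .447 -.125 .076 1.435
```

```text
[ 0.0005 -0.0011  0.0009] turn -0.002 z-axis [ 0.001 -0.001 -1.   ] F [-2.4  1.7 13.5] w 0.0234
```

run_rows(rows=[[[0, 0, 0.002, 0], [0, 0, 0.004, 0], [0, 0, 0.004, 0], [0, 0, 0.004, 0]]])

```text
t: 9.43
tcp_pos: [0.4487, -0.1259, 0.0763]
tool_rot: [0.002, 0.754, 0.657, -0.0]
wrist_force: [-8.2, 2.5, 41.8]
width: 0.0234
finger_force: 40.1
```

```bash
python3 go.py .447 -.125 .076 1.435
```

```text
[ 0.0007 -0.0018  0.0003] turn -0.002 z-axis [ 0.003 -0.004 -1.   ] F [-8.2  2.5 41.8] w 0.0234
```

Hard stop at TCP z 0.0763, which matches the expected 0.076. I'll ease off, release, rise and look.

run_rows(rows=[[[0, 0, -0.004, 0], [0, 0, -0.004, 0], [0, 0, -0.004, 0]]])

```text
t: 9.68
tcp_pos: [0.4481, -0.1259, 0.0766]
tool_rot: [0.001, 0.754, 0.657, 0.0]
wrist_force: [-3.4, 1.6, 15.5]
width: 0.0234
finger_force: 40.0
```

run_rows(rows=[[[0, 0, 0, 0], [0, 0, 0, 0], [0, 0, 0, 0], [0, 0, 0, 0], [0, 0, 0, 0]]], finger_gap=0.07)

```text
t: 10.1
tcp_pos: [0.4477, -0.1257, 0.0752]
tool_rot: [-0.0, 0.754, 0.657, -0.0]
wrist_force: [0.1, -0.1, -0.0]
width: 0.052
finger_force: 0.0
```

run_rows(rows=[[[0, 0, -0.02, 0], [0, 0, -0.05, 0], [0, 0, -0.08, 0], [0, 0, -0.11, 0], [-0.03, 0, -0.13, 0], [-0.06, 0, -0.13, 0], [-0.08, 0, -0.13, 0], [-0.08, 0, -0.13, 0]]])

```text
t: 10.77
tcp_pos: [0.4353, -0.2105, 0.2055]
tool_rot: [0.001, 0.757, 0.653, -0.001]
wrist_force: [-0.5, -0.5, 0.5]
width: 0.0701
finger_force: 0.0
```

```bash
python3 - <<'E'
from h import *
_,s,_=snap('scene'); o,p,d=snap('top');P=world('top',o,d)
o,w,dw=snap('wrist');W=world('wrist',o,dw)
cv2.imwrite('pics/f.png',np.hstack([cv2.resize(s[200:350,180:430],(400,240)),cv2.resize(w[0:384],(400,240))])[:,:,::-1])
for n,Q in(('top',P),('wrist',W)):
  m=(np.hypot(Q[...,0]-.447,Q[...,1]+.125)<.03)&(Q[...,2]>.09)&(Q[...,2]<.15);q=Q[m]
  if len(q):print(n,len(q),q.mean(0).round(4),((q.min(0)+q.max(0))/2).round(4),np.percentile(q[:,2],[50,95]))
  for x,y in((.469,.121),(.4605,.057)):
    m=(np.hypot(Q[...,0]-x,Q[...,1]-y)<.025)&(Q[...,2]>.1)&(Q[...,2]<.13);print(n,m.sum(),Q[m].mean(0).round(4) if m.sum() else '')
E
```

```text
top 162 [ 0.4492 -0.1237  0.1139] [ 0.4494 -0.1246  0.1056] [0.11614906 0.11827225]
top 136 [0.4694 0.1213 0.1085]
top 135 [0.4607 0.057  0.1085]
wrist 904 [ 0.4464 -0.1235  0.1154] [ 0.4465 -0.1236  0.1045] [0.11574803 0.11698885]
wrist 0 
wrist 0
```

View pics/f.png

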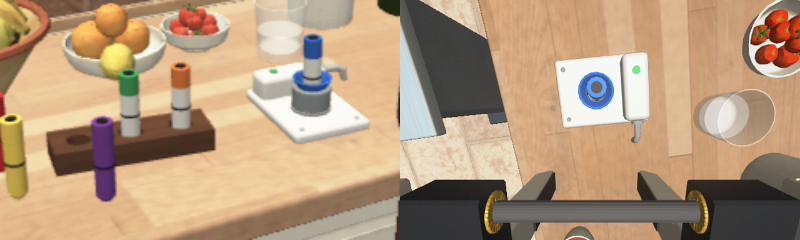

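The tube stands upright in the port at (312,72), with its ring at the lip and its top at 0.116 m, so it is about 44 mm deep. Green and orange have not moved.

```bash
python3 -c "
from station import bot
print(bot.sign_off())"
```

```text
the job is handed in; nothing more can be done
None
```

The blue tube is fully seated in the port (about 44 mm deep) and released, the orange and green tubes are still standing in the rack, and the job is handed in at about 11 s; the sign-off returned no verdict.

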